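# Set a clipboard rivet with mallet and sprung punch

## Robot

A 6-joint arm with a two-finger parallel gripper is mounted at the origin on the work surface; the furniture and walls round the work are solid. World frame = base frame: x ahead of the robot, y to its left, z up, the work surface at z = 0. Lengths are in m, angles in rad, forces in N, time in s.
With the tool pointing down it reaches from about 0.35 to 0.775 m from the base axis. Payload 7.3 kg.
Tool frame: the origin (TCP) lies between the finger pads; the fingertips stand 8 mm ahead of it and the grasp point (between the pads) lies 11 mm behind it (robot.nose_length is the distance from the TCP to the fingertips, in m); z points along the fingers, y is the line along which they close (so a half turn about z gives the same grasp; the last joint's range is limited). The gripper opens to 92 mm and grips with 3 to 60 N. Pads are 19 mm wide; open, the fingers measure 130 mm over their backs; the gripper's body (75 mm by 190 mm) begins 47 mm behind the grasp point.
Start: joints at [-1.302, 0.342, 1.524, -0, 1.275, -0.146], TCP at [0.212, -0.48, 0.235] pointing down, gripper open.
Joint ranges: [-2.53, 2.53], [-0.77, 2.02], [0.04, 2.7], [-1, 4.14], [0.28, 2.66], [-3.11, 3.11]. Speed limits (rad/s): [2.57, 2.57, 3.14, 3.14, 3.14, 3.14].

## Interface

Orientations are given as [roll, pitch, yaw] about the fixed x, y, z axes, in that order (R = Rz(yaw) Ry(pitch) Rx(roll)).
In Python, from cell import robot gives the robot as it stands. The module is installed in compiled form; this text tells all that it offers.
- The arm moves only by the shell command python3 -m jog 'ROWS' [FORCE]. ROWS is JSON, a list that holds one entry, the list of rows, each a list of 5 numbers: the gripper's target within -1 to 1 (fully open at 1, half-way at 0, shut at -1), then the shift along the tool's x, y, z in m, then the turn about the tool's z in rad. A call has 1 to 5 rows; each row is the pose to reach, as a shift and turn from the pose commanded when the call began, along the tool's axes at that moment; what a row does not reach only later rows make up. A row lasts 1/12 s, in which the tool goes at most 41.7 mm and 7.16 degrees, less where a joint would pass 70% of its speed; a pose out of reach is approached as far as the arm can. A call with a gripper value outside its range is refused whole. The fingers move at their own pace and stop on an object; FORCE is the grip in N (left out, the last holds). Time passes only in rows, so rows that repeat a pose let the fingers close. It gives the time, the measured TCP pose, the force, the opening and the grip force at its end, in the units of the state.
- robot.observe(): the state, without advancing time (a new reading comes with each control period).
- robot.read_camera(name): name is "scene" or "top"; returns the picture (480x640x3 uint8, red, green, blue); there is no depth.
- robot.camera_model(name): a dict with "camera_matrix" (3x3 intrinsics, pixels), "position" and "attitude" of the camera in the world. Camera axes: x right, y down, z forward; pixel columns grow to the right and rows downward; lengths in m; the calibration is good to about 2 mm. A picture is of the moment at which its call begins. camera_model takes no time and is no camera call.
- robot.hand_in(): hands the job in; it is judged then, once.
The state is a dict: "time": time; "qpos": joint angles; "qvel": joint speeds; "joint_efforts": joint torques, N m; "tool_pos": TCP position; "tool_rot": TCP orientation; "contact_force": force on the tool from outside, world axes, zero at the start; "torque": the same for the moment, N m; "opening": finger opening in m; "grip_force": force on a finger pad.
Only numpy, scipy, OpenCV 4.12 (cv2) and the standard library are available. Lean on these libraries where they do the work, as an engineer would, in place of code of your own. Each camera call takes 0.05 s, during which the arm holds its last target. There are 200 camera calls.

## Task

Slide the clipboard along the lane of the rivet setter until its leading end is hard against the end stop, so that the proud brass rivet lies under the sprung punch. Then take the mallet by its handle, strike the punch down with a brisk blow so that the rivet cap is driven fully home and the punch springs back up, and stand the mallet on its face on the desk again, off the setter. Never press the punch or the rivet with the fingers, and leave everything else on the desk where it is.

Things in the scene. Friction and masses are not known exactly. Their poses are not given: they have to be found in the camera images.
- setter: rivet setter, fixed to the desk: grey base plate 177 x 150 x 12 mm, steel side fences 10 mm high (a lane 103 mm wide between them), a steel end stop, and a blue bridge 36 x 152 mm (from 60 to 82 mm above the desk) on two posts. Origin at desk height under the punch axis; x points along the lane towards the end stop (the way the clipboard is slid), z up. The base reaches from x = -140 to +37 mm, the near face of the stop is at x = +25 mm
- punch_top (a point): centre of the top of the dark steel striking head (32 mm across) of the sprung punch that stands up through the bridge; 122 mm above the desk when the punch is up; moves with the punch
- punch (a joint): travel of the punch: 0 = up (held there by its spring), 0.0135 m = fully down at its own stop. The spring takes 2 N to start and 5 N at the bottom; it comes back up by itself. With the clipboard home its foot meets the proud rivet after 8 mm and drives it home over the last 5 mm, against 5 N more
- clipboard: small loose wooden clipboard 150 x 100 x 6 mm, about 0.2 kg (x along it to the leading end, z up), lying in the lane with 1.5 mm of play each side, underside 12 mm above the desk. Origin: centre of its underside; at the stop this is at x = -50 mm of the setter. The brass hanging plate with the rivet is 25 mm from the leading end, the outer face of the steel clip 74 mm behind the origin
- clip_back (a point): centre of the upright steel back of the clip, at the trailing end of the clipboard: a plate 64 mm wide (across the lane) and 24 mm high (18 to 42 mm above the desk), facing back along the lane; the point is 32 mm above the desk and on the outer face. The clipboard can be pushed home here
- rivet_place (a point): point on the clipboard's top face (18 mm above the desk) on the axis of the brass rivet, whose cap is 18 mm across and stands 8 mm proud at first, 3 mm when home
- rivet (a joint): how far the rivet cap has been driven: 0 = proud, 0.005 m = fully home; it stays where it is driven
- mallet_grip (a point): middle of the level wooden handle of the mallet, 40 mm above the desk when the mallet stands on its face. The handle is 24 mm wide, 26 mm high and runs 69 mm back (-x) and 43 mm forward (+x, to the head) from this point; x points to the head, z up. The head is an upright cylinder 54 mm across and 80 mm high, its axis 70 mm ahead of this point: white plastic faces below and above. Mallet about 0.3 kg, most of it in the head
- mallet_face (a point): centre of the lower striking face of the mallet head (on the desk at the start), 70 mm ahead of and 40 mm below the grip point; z points up into the head
- pen_pot: bystander: dark pen pot with pens, 78 x 88 x 147 mm, origin at the centre of its underside
- ink_bottle: bystander: square dark blue ink bottle with black cap, 52 x 52 x 62 mm, origin at the centre of its underside
- brass_bell: bystander: brass hand bell 62 x 62 x 89 mm, origin at the centre of its underside
- glass_weight: bystander: round blue-green glass paperweight 72 x 72 x 49 mm, origin at the centre of its underside
- calculator: bystander: grey pocket calculator 124 x 76 x 13 mm, origin at the centre of its underside
- stapler: bystander: red and black stapler 38 x 150 x 52 mm, origin at the centre of its underside
- tape_roll: bystander: roll of cream sticky tape lying flat, 104 x 102 x 25 mm, origin at the centre of its underside
- binder_clip: bystander: black binder clip with wire arms, 41 x 32 x 26 mm, origin at the centre of its underside
- magnifier: bystander: magnifier with a black handle 76 x 170 x 19 mm, origin at the centre of its underside

How it is judged:
By the outcome, as a careful person would: the job done as asked, in the order asked, and still so for the second after the job is handed in, with the robot touching nothing.
It also fails if it takes over 53 s, if anything falls off the work surface, if the arm or the gripper's body presses on something with over 40 N, if the wrist force passes 120 N, or if a joint passes its speed limit or range.

## Working session

There is one attempt and no reset: what is moved stays moved. The work goes in short steps, Python scripts to look and compute and a shell command to move; the robot and the scene stay as the last step left them, time stands still between calls to the robot, and variables do not carry over. Pictures are saved under pics/ and viewed, at most 10 in all, crops included, and the job is handed in when it is done.

```bash
mkdir -p pics; python3 - <<'E'
from cell import robot
import cv2,numpy as np
for n in("scene","top"):
    cv2.imwrite(f"pics/{n}0.png",robot.read_camera(n)[:,:,::-1]); m=robot.camera_model(n)
    print(n,m)
print(robot.observe())
E
```

```text
scene {'camera_matrix': array([[625.19938687,   0.        , 319.98717753],
       [  0.        , 625.19938687, 235.46379816],
       [  0.        ,   0.        ,   1.        ]]), 'position': array([-0.07598155, -1.45688885,  0.78274785]), 'attitude': array([-1.99468752, -0.00275849, -0.37474133])}
top {'camera_matrix': array([[502.80349474,   0.        , 316.69033131],
       [  0.        , 502.80349474, 242.88978465],
       [  0.        ,   0.        ,   1.        ]]), 'position': array([0.14986416, 0.05256465, 1.364787  ]), 'attitude': array([-2.85989705e+00, -2.45543144e-03, -1.73552785e+00])}
{'time': 0.1, 'qpos': array([-1.30201424e+00,  3.42611124e-01,  1.52489231e+00, -1.60756417e-05,
        1.27541987e+00, -1.46021669e-01]), 'qvel': array([-5.78179256e-04, -4.75531452e-05, -1.39369489e-03,  1.34815470e-03,
       -3.07283444e-04,  1.38231128e-04]), 'joint_efforts': array([ 1.77943264e-03, -4.32005167e+01, -2.44694674e+01,  7.19422731e-02,
        5.25704341e-02, -4.20638969e-05]), 'tool_pos': array([ 0.21149302, -0.48013767,  0.23414641]), 'tool_rot': array([-3.14027393e+00, -1.78404196e-04,  4.14808328e-01]), 'contact_force': array([ 0.04503234, -0.55338056, -0.15317877]), 'torque': array([ 0.03678876,  0.04064679, -0.01925057]), 'grip_force': 0.0, 'opening': 0.09179259796568573}
```

View pics/top0.png

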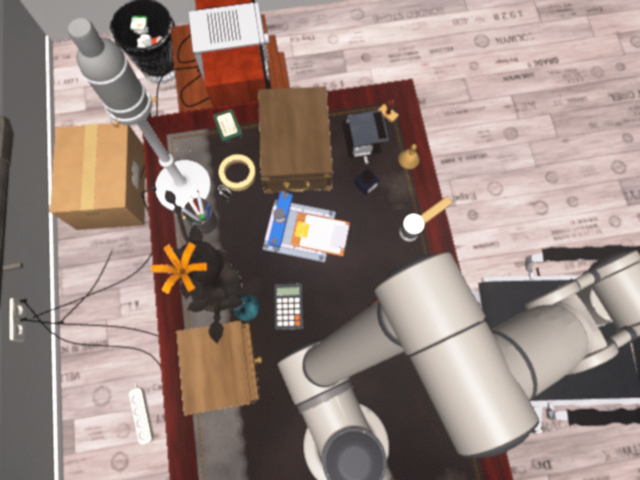

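View pics/scene0.png

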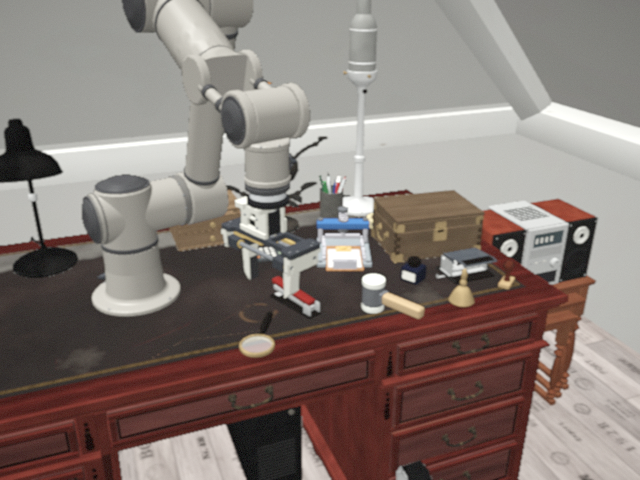

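The top view shows the setter (blue bridge around (279,222), clipboard around (322,233)) and the mallet (head (412,227), handle towards (447,204)). The scene view shows the lane opening towards the camera, with the mallet at (374,293). I'll enlarge both.

```bash
cat > h.py <<'E'
from cell import robot
import cv2,numpy as np
from scipy.spatial.transform import Rotation as R
def cam(n):
    m=robot.camera_model(n); return m["camera_matrix"],np.array(m["position"]),R.from_euler("xyz",m["attitude"]).as_matrix()
def ray(n,uv,z):
    K,p,A=cam(n); d=A@np.linalg.solve(K,[*uv,1]); return p+d*(z-p[2])/d[2]
def proj(n,X):
    K,p,A=cam(n); q=(np.atleast_2d(X)-p)@A@K.T; return q[:,:2]/q[:,2:]
E
python3 - <<'E'
import cv2,numpy as np
from h import *
t=cv2.imread("pics/top0.png")[170:290,250:460];s=cv2.imread("pics/scene0.png")[195:325,290:440]
t=cv2.resize(t,None,fx=3.5,fy=3.5,interpolation=2)
cv2.imwrite("pics/t1.png",t)
cv2.imwrite("pics/s1.png",cv2.resize(s,None,fx=4,fy=4,interpolation=2))
for uv,z in(((412,220),.08),((450,203),.04),((279,222),.08),((349,238),.02)):print(uv,ray("top",uv,z))
print(ray("scene",(374,279),.08),ray("scene",(343,210),.122))
E
```

```text
(412, 220) [ 0.53754374 -0.275653    0.08      ]
(450, 203) [ 0.58145278 -0.4021298   0.04      ]
(279, 222) [0.59043676 0.07897998 0.08      ]
(349, 238) [ 0.5325147  -0.10586177  0.02      ]
[ 0.52343774 -0.28774695  0.08      ] [0.58635581 0.0444395  0.122     ]
```

View pics/t1.png

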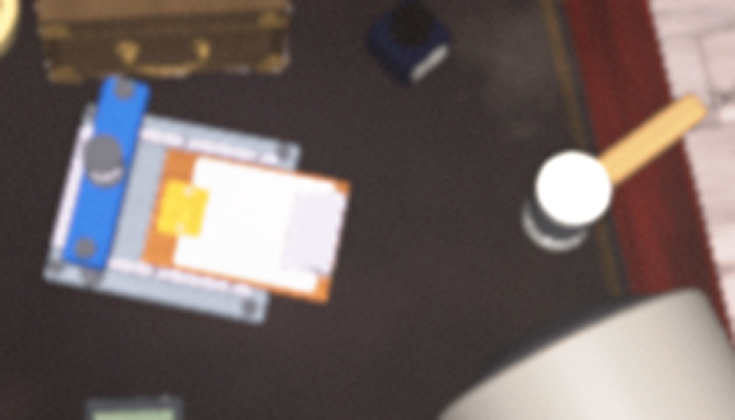

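View pics/s1.png

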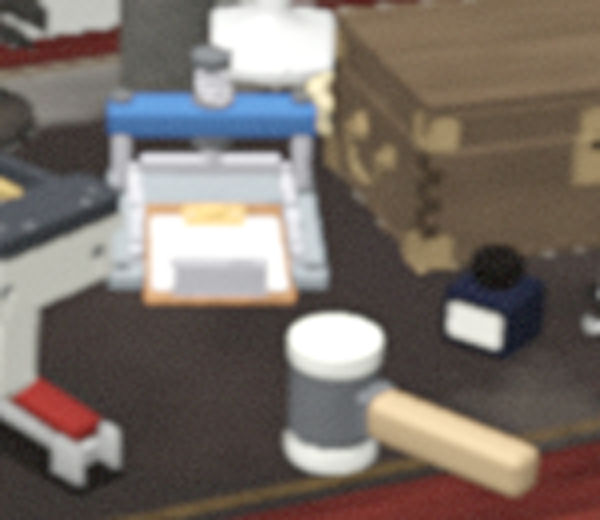

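The crops show the base corners, bridge, clipboard corners, and the mallet disc and handle end clearly. I'll fit the poses to those.

```bash
cat > fit.py <<'E'
from h import *
from scipy.optimize import least_squares
def fit(loc,cams,uv,g):
    loc=np.array(loc)/1000; uv=np.array(uv)
    def X(p):
        c,s=np.cos(p[2]),np.sin(p[2]); return np.c_[p[0]+c*loc[:,0]-s*loc[:,1],p[1]+s*loc[:,0]+c*loc[:,1],loc[:,2]]
    P={n:cam(n) for n in("top","scene")}
    def f(p): return np.concatenate([proj(n,x)[0]-u for n,x,u in zip(cams,X(p),uv)])
    r=least_squares(f,g,loss="soft_l1"); return r.x,r.fun.reshape(-1,2)
T=lambda u,v:(250+u/3.5,170+v/3.5)
S=lambda u,v:(290+u/4,195+v/4)
E
python3 - <<'E'
from fit import *
np.set_printoptions(precision=4,suppress=True)
print(fit([(0,0,122),(-140,-75,12),(-140,75,12),(37,75,12),(37,-75,12),(-18,-76,82),(-18,76,82),(18,76,82),(0,0,122),(-140,75,12),(-140,-75,12)],
 ["top"]*8+["scene"]*3,[T(103,153),T(298,145),T(265,322),T(45,282),T(90,103),T(150,85),T(100,270),T(63,262),S(213,56),S(110,288),S(327,288)],[.58,.06,1.4]))
print(fit([(-75,-50,18),(-75,50,18),(75,-50,18),(75,50,18),(-75,50,16),(-75,-50,16)],["top"]*4+["scene"]*2,[T(350,182),T(327,301),T(165,150),T(143,262),S(145,300),S(297,300)],[.55,-.03,1.4]))
print(fit([(70,0,80),(-69,0,53),(70,0,80),(-69,0,40)],["top"]*2+["scene"]*2,[T(574,188),T(701,106),S(336,336),S(518,474)],[.56,-.34,1.7]))
E
```

```text
(array([0.5977, 0.0736, 1.2098]), array([[ 0.0775,  0.2642],
       [ 0.6122,  0.1224],
       [ 0.0481, -0.3797],
       [ 0.6094, -0.9998],
       [-0.5507,  0.7341],
       [ 0.0752,  0.0216],
       [ 2.4356, -0.3056],
       [-0.2513, -0.5756],
       [-0.6595, -3.0833],
       [-0.6083, -4.7755],
       [-0.1315, -4.9804]]))
(array([ 0.5583, -0.0298,  1.2134]), array([[ 0.0323,  0.0238],
       [ 0.3405, -0.3358],
       [ 0.8361, -0.4805],
       [-0.1236,  0.7878],
       [ 0.144 , -1.4164],
       [-0.4335, -1.6222]]))
(array([ 0.5553, -0.3422,  1.9978]), array([[-0.0835,  0.0153],
       [ 1.6997,  0.0869],
       [-0.6113, -1.9356],
       [ 0.5659, -0.6253]]))
```

```bash
python3 - <<'E'
from h import *
np.set_printoptions(precision=3,suppress=True)
for n,uv,z in(("top",(262,191),.0),("top",(332,190),0),("top",(330,170),.13),("scene",(398,262),0),("scene",(393,216),.12),("scene",(480,240),0),("scene",(302,300),.02),("scene",(275,278),.05),("scene",(265,330),.01),("top",(367,185),.03)):print(n,uv,ray(n,uv,z))
# lane in tool axes
y=.4148;tx=np.array([np.cos(y),np.sin(y)]);ty=np.array([np.sin(y),-np.cos(y)])
d=np.array([np.cos(1.21),np.sin(1.21)])
c=np.array([.5583,-.0298])-.074*d
for off in(.045,):
  g=c-off*d;v=g-[.2115,-.4801];print("approach",g,"tool shift",v@tx,v@ty)
E
```

```text
top (262, 191) [0.72  0.116 0.   ]
top (332, 190) [ 0.69  -0.086  0.   ]
top (330, 170) [ 0.696 -0.077  0.13 ]
scene (398, 262) [ 0.698 -0.089  0.   ]
scene (393, 216) [ 0.7   -0.042  0.12 ]
scene (480, 240) [ 0.997 -0.047  0.   ]
scene (302, 300) [ 0.366 -0.221  0.02 ]
scene (275, 278) [ 0.323 -0.145  0.05 ]
scene (265, 330) [ 0.248 -0.301  0.01 ]
top (367, 185) [ 0.677 -0.184  0.03 ]
approach [ 0.516 -0.141] tool shift 0.41554740996139966 -0.18738395550284537
```

```bash
python3 -m jog '[[[-1,0.038,-0.017,0,0],[-1,0.076,-0.034,0,0],[-1,0.114,-0.051,0,0],[-1,0.152,-0.068,0,0],[-1,0.19,-0.085,0,0]]]' 20
python3 -m jog '[[[-1,0.038,-0.017,0,0],[-1,0.076,-0.034,0,0],[-1,0.114,-0.051,0,0],[-1,0.152,-0.068,0,0],[-1,0.19,-0.085,0,0]]]'
python3 -m jog '[[[-1,0.018,-0.008,0,-0.115],[-1,0.036,-0.017,0,-0.23],[-1,0.036,-0.017,0,-0.345],[-1,0.036,-0.017,0,-0.46],[-1,0.036,-0.017,0,-0.575]]]'
python3 -m jog '[[[-1,0,0,0,-0.11],[-1,0,0,0,-0.22],[-1,0,0,0,-0.22]]]'
```

```text
time: 0.52
tool_pos: [0.3519, -0.3244, 0.2345]
tool_rot: [-3.141, 0.0, 0.414]
contact_force: [0.2, 0.3, 0.5]
opening: 0.0631
grip_force: 0.0
time: 0.93
tool_pos: [0.4918, -0.1698, 0.2345]
tool_rot: [-3.141, 0.0, 0.415]
contact_force: [1.3, -1.4, -0.0]
opening: 0.03
grip_force: 0.0
time: 1.35
tool_pos: [0.517, -0.141, 0.2341]
tool_rot: [-3.14, 0.0, 0.997]
contact_force: [-0.2, -0.0, -0.5]
opening: 0.001
grip_force: 0.0
time: 1.6
tool_pos: [0.5167, -0.1415, 0.2343]
tool_rot: [-3.141, 0.0, 1.214]
contact_force: [-0.0, -1.3, 0.2]
opening: 0.0006
grip_force: 0.0
```

```bash
python3 -m jog '[[[-1,0,0,0.04,0],[-1,0,0,0.08,0],[-1,0,0,0.12,0],[-1,0,0,0.16,0],[-1,0,0,0.185,0]]]'
python3 -m jog '[[[-1,0,0,0.01,0],[-1,0,0,0.017,0],[-1,0,0,0.017,0]]]'
python3 - <<'E'
from h import *
s=robot.read_camera("scene")[:,:,::-1][195:325,270:420]
cv2.imwrite("pics/s2.png",cv2.resize(s,None,fx=4,fy=4,interpolation=2))
E
```

```text
time: 2.02
tool_pos: [0.5149, -0.1409, 0.046]
tool_rot: [-3.137, -0.0, 1.206]
contact_force: [0.1, 0.4, -0.4]
opening: 0.0002
grip_force: 0.0
time: 2.27
tool_pos: [0.5169, -0.1417, 0.0323]
tool_rot: [-3.141, 0.0, 1.208]
contact_force: [-0.5, -0.8, 0.4]
opening: 0.0003
grip_force: 0.0
```

View pics/s2.png

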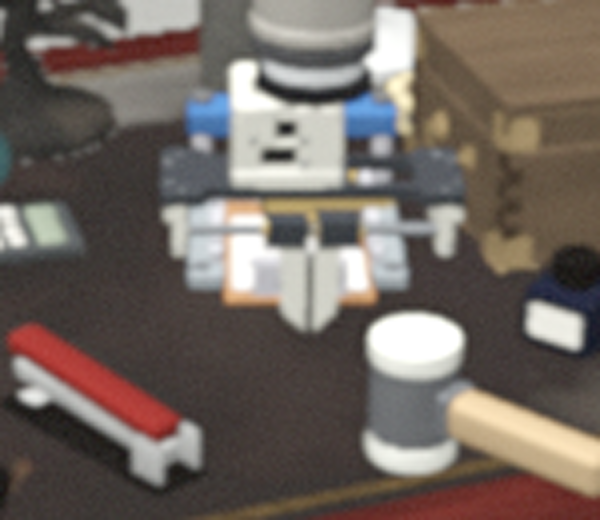

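The fingers (310,300) stand centred behind the clip at the trailing end, so I can push now.

```bash
python3 -m jog '[[[-1,0.012,0,0,0],[-1,0.022,0,0,0],[-1,0.03,0,0,0],[-1,0.036,0,0,0],[-1,0.042,0,0,0]]]'
python3 -m jog '[[[-1,0.008,0,0,0],[-1,0.016,0,0,0],[-1,0.024,0,0,0],[-1,0.03,0,0,0],[-1,0.036,0,0,0]]]'
python3 -m jog '[[[-1,0.003,0,0,0],[-1,0.005,0,0,0],[-1,0.007,0,0,0],[-1,0.009,0,0,0]]]'
```

```text
time: 2.73
tool_pos: [0.5325, -0.1016, 0.0334]
tool_rot: [3.14, 0.0, 1.211]
contact_force: [-0.3, -1.6, 1.2]
opening: 0.0005
grip_force: 0.8
time: 3.15
tool_pos: [0.5447, -0.0681, 0.0327]
tool_rot: [3.142, 0.0, 1.21]
contact_force: [-0.5, -2.1, 0.6]
opening: 0.0002
grip_force: 0.8
time: 3.48
tool_pos: [0.5477, -0.0604, 0.0327]
tool_rot: [-3.142, 0.0, 1.21]
contact_force: [0.4, -1.4, 0.5]
opening: 0.0007
grip_force: 0.7
```

```bash
python3 -m jog '[[[-1,0.002,0,0,0],[-1,0.004,0,0,0],[-1,0.005,0,0,0],[-1,0.006,0,0,0]]]'
python3 -m jog '[[[-1,0.001,0,0,0],[-1,0.002,0,0,0],[-1,0.003,0,0,0]]]'
python3 -m jog '[[[-1,0.001,0,0,0],[-1,0.002,0,0,0],[-1,0.003,0,0,0]]]'
```

```text
time: 3.82
tool_pos: [0.5498, -0.0546, 0.0326]
tool_rot: [-3.141, 0.0, 1.21]
contact_force: [-1.8, -1.2, 0.2]
opening: 0.0005
grip_force: 0.6
time: 4.07
tool_pos: [0.5509, -0.0518, 0.0327]
tool_rot: [-3.142, 0.0, 1.21]
contact_force: [-1.3, -0.6, -0.3]
opening: 0.0004
grip_force: 0.6
time: 4.32
tool_pos: [0.5511, -0.0505, 0.0327]
tool_rot: [-3.141, 0.003, 1.21]
contact_force: [-6.5, -13.1, 3.0]
opening: 0.0006
grip_force: 7.0
```

Hard against the stop (14 N). I'll back off, rise and go to the mallet.

```bash
python3 -m jog '[[[-1,-0.015,0,0,0],[-1,-0.03,0,0,0],[-1,-0.03,0,-0.03,0],[-1,-0.03,0,-0.07,0],[0.5,-0.03,0,-0.11,0]]]'
python3 -m jog '[[[0.5,0,0,-0.03,0],[0.5,-0.036,0.016,-0.05,0],[0.5,-0.072,0.032,-0.05,0],[0.5,-0.108,0.048,-0.05,0],[0.5,-0.144,0.064,-0.05,0]]]'
python3 -m jog '[[[0.5,-0.036,0.016,0,-0.11],[0.5,-0.072,0.032,0,-0.22],[0.5,-0.097,0.043,0,-0.33],[0.5,-0.097,0.043,0,-0.44],[0.5,-0.097,0.043,0,-0.55]]]'
python3 -m jog '[[[0.5,0,0,0,-0.12],[0.5,0,0,0,-0.238],[0.5,0,0,0,-0.238]]]'
python3 - <<'E'
from h import *
s=robot.read_camera("scene")[:,:,::-1][195:345,300:450]
t=robot.read_camera("top")[:,:,::-1]; cv2.imwrite("pics/top3full.png",t); t=t[170:320,250:460][:120]
a=cv2.resize(s,None,fx=3.6,fy=3.6,interpolation=2);b=cv2.resize(t,None,fx=3.5,fy=3.5,interpolation=2)
cv2.imwrite("pics/s3.png",a);cv2.imwrite("pics/t3.png",b)
E
```

```text
time: 4.73
tool_pos: [0.5404, -0.077, 0.1431]
tool_rot: [-3.138, -0.0, 1.209]
contact_force: [1.7, -0.3, 0.4]
opening: 0.0038
grip_force: 0.0
time: 5.15
tool_pos: [0.5506, -0.2357, 0.1936]
tool_rot: [3.14, -0.0, 1.211]
contact_force: [1.7, 0.3, 0.6]
opening: 0.0358
grip_force: 0.0
time: 5.57
tool_pos: [0.5558, -0.3423, 0.1918]
tool_rot: [-3.141, -0.001, 1.762]
contact_force: [-0.5, 0.8, 0.5]
opening: 0.0671
grip_force: 0.0
time: 5.82
tool_pos: [0.5563, -0.3402, 0.1924]
tool_rot: [3.142, -0.001, 2.002]
contact_force: [-0.2, -0.6, -0.6]
opening: 0.0686
grip_force: 0.0
```

View pics/t3.png

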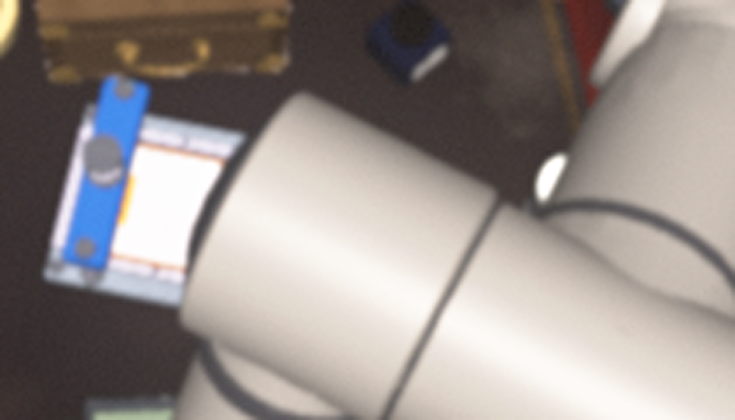

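The brass plate is under the bridge, with its edge just showing at (127,195). The arm hides most of the mallet here. The lateral margin is ±22 mm, so I'll descend and grasp.

```bash
python3 -m jog '[[[0.5,0.004,-0.002,0.035,0],[0.5,0.004,-0.002,0.07,0],[0.5,0.004,-0.002,0.105,0],[0.5,0.004,-0.002,0.135,0],[0.5,0.004,-0.002,0.155,0]]]'
python3 -m jog '[[[0.5,0,0,0.006,0],[0,0,0,0.006,0],[-0.3,0,0,0.006,0],[-0.45,0,0,0.006,0],[-0.6,0,0,0.006,0]]]' 15
python3 -m jog '[[[-1,0,0,0,0],[-1,0,0,0,0],[-1,0,0,0,0]]]' 60
python3 - <<'E'
from h import *
s=robot.read_camera("scene")[:,:,::-1][195:345,300:450]
cv2.imwrite("pics/s4.png",cv2.resize(s,None,fx=3.6,fy=3.6,interpolation=2))
E
```

```text
time: 6.33
tool_pos: [0.5516, -0.3363, 0.0344]
tool_rot: [-3.14, -0.004, 1.994]
contact_force: [0.3, -0.1, 0.5]
opening: 0.0691
grip_force: 0.0
time: 6.75
tool_pos: [0.5538, -0.3383, 0.0338]
tool_rot: [3.14, 0.003, 1.997]
contact_force: [-0.2, 0.7, -0.2]
opening: 0.0465
grip_force: 0.0
time: 7.0
tool_pos: [0.5531, -0.3378, 0.0324]
tool_rot: [3.141, 0.001, 1.998]
contact_force: [1.0, 0.3, -0.0]
opening: 0.0267
grip_force: 0.1
```

View pics/s4.png

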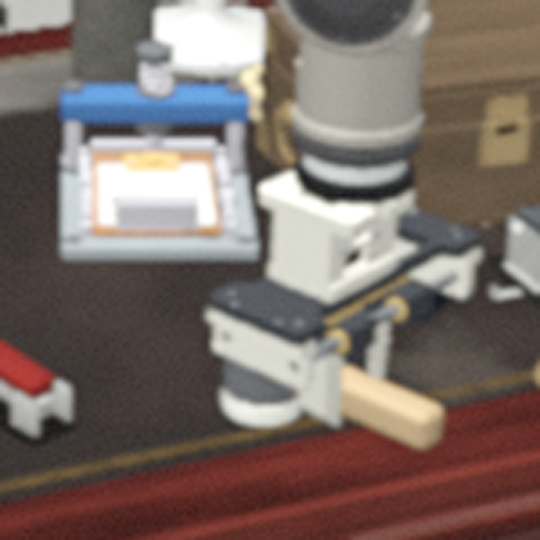

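Grasp is good: the handle is between the pads and the mallet stands upright. I'll firm up the grip, lift, and check the chest height.

```bash
python3 -m jog '[[[-1,0,0,0,0],[-1,0,0,0,0],[-1,0,0,-0.01,0],[-1,0,0,-0.03,0],[-1,0,0,-0.06,0]]]' 60
python3 -m jog '[[[-1,0,0,-0.03,0],[-1,0,0,-0.06,0],[-1,0,0,-0.09,0],[-1,0,0,-0.11,0],[-1,0,0,-0.11,0]]]'
python3 - <<'E'
from h import *
for z in(.1,.13,.16,.19):print(ray("scene",(393,216),z),ray("scene",(374,200),z),ray("top",(262,191-15),z),ray("top",(330,178),z))
E
```

```text
time: 7.47
tool_pos: [0.551, -0.3363, 0.0895]
tool_rot: [-3.138, -0.006, 1.998]
contact_force: [0.6, -1.0, -2.2]
opening: 0.0237
grip_force: 60.0
time: 7.88
tool_pos: [0.5544, -0.3388, 0.2074]
tool_rot: [3.138, 0.008, 1.998]
contact_force: [0.5, 0.1, -1.3]
opening: 0.0238
grip_force: 60.0
[0.7234242  0.00104712 0.1       ] [0.72860357 0.13513147 0.1       ] [0.72176469 0.10529735 0.1       ] [ 0.68579343 -0.07638105  0.1       ]
[ 0.68829824 -0.06301471  0.13      ] [0.69325003 0.06517795 0.13      ] [0.70819954 0.10404656 0.13      ] [ 0.6730815  -0.07332254  0.13      ]
[ 0.65317228 -0.12707654  0.16      ] [ 0.65789649 -0.00477556  0.16      ] [0.6946344  0.10279577 0.16      ] [ 0.66036958 -0.07026402  0.16      ]
[ 0.61804632 -0.19113838  0.19      ] [ 0.62254295 -0.07472907  0.19      ] [0.68106926 0.10154499 0.19      ] [ 0.64765765 -0.06720551  0.19      ]
```

```bash
python3 -m jog '[[[-1,0.025,0.018,0,0],[-1,0.054,0.039,0,0],[-1,0.083,0.06,0,0],[-1,0.112,0.081,0,0],[-1,0.141,0.102,0,0]]]'
python3 -m jog '[[[-1,0.029,0.021,0,0],[-1,0.058,0.042,0,0],[-1,0.087,0.063,0,0],[-1,0.116,0.085,0,0],[-1,0.135,0.098,0,0]]]'
python3 -m jog '[[[-1,0.01,0.008,0,0],[-1,0.015,0.011,0,0],[-1,0.015,0.011,0,0],[-1,0.015,0.011,0,0]]]'
python3 - <<'E'
from h import *
s=robot.read_camera("scene")[:,:,::-1][150:300,280:430]
t=robot.read_camera("top")[:,:,::-1][170:320,230:380]
cv2.imwrite("pics/st5.png",np.hstack([cv2.resize(i,None,fx=2.66,fy=2.66,interpolation=2) for i in(s,t)]))
o=robot.observe();print(o["tool_pos"],o["tool_rot"])
E
```

```text
time: 8.3
tool_pos: [0.5864, -0.1652, 0.2]
tool_rot: [-3.139, -0.002, 1.997]
contact_force: [1.7, -0.2, -3.0]
opening: 0.0237
grip_force: 60.0
time: 8.72
tool_pos: [0.62, 0.0001, 0.2]
tool_rot: [-3.14, -0.002, 2.0]
contact_force: [0.2, -0.9, -2.7]
opening: 0.0234
grip_force: 60.0
time: 9.05
tool_pos: [0.6241, 0.0135, 0.2011]
tool_rot: [-3.14, 0.0, 1.997]
contact_force: [0.2, -0.9, -1.1]
opening: 0.0237
grip_force: 60.0
[0.62418478 0.01290836 0.20148442] [-3.14092153e+00  3.42218601e-04  1.99593914e+00]
```

View pics/st5.png

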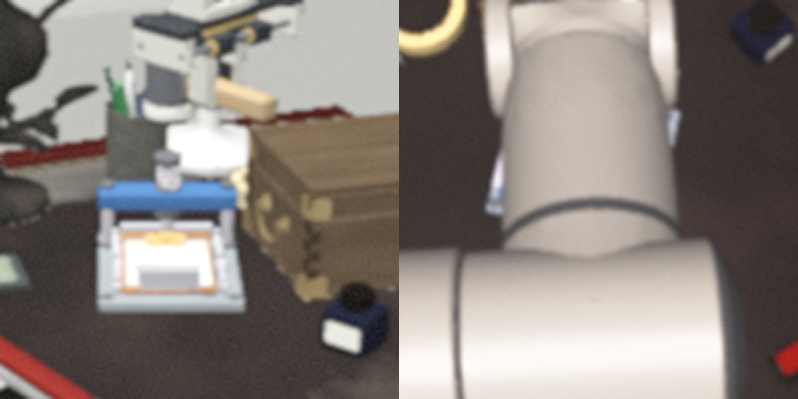

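The mallet head (165,100) hangs straight above the punch head (167,155) in the scene view. The top view is hidden by the arm. I'll check depth numerically.

```bash
python3 - <<'E'
from h import *
i=cv2.imread("pics/st5.png")
cv2.imwrite("pics/z5.png",cv2.resize(i[60:200,90:260],None,fx=4,fy=4,interpolation=2))
d=np.array([-.27,-.96,0]);d/=np.linalg.norm(d)
def zp(X):
    u=proj("scene",X)[0]; return ((u-[280,150])*2.66-[90,60])*4
P=np.array([.5977,.0736,0]); print("punch c",zp(P+[0,0,.122]),"near rim",zp(P+[0,0,.122]+.016*d))
M=np.array([*(np.array([.6242,.0129])+.065*np.array([np.cos(1.996),np.sin(1.996)])),.169]); print(M,"face near rim",zp(M+.027*d),"left/right",zp(M-[.027,0,0]),zp(M+[.027,0,0]))
E
```

```text
punch c [305.9965567 355.0060973] near rim [313.95923148 376.92492152]
[0.59738709 0.07211206 0.169     ] face near rim [323.97102746 228.39428691] left/right [216.79935336 205.66729088] [402.73176686 180.50978279]
```

View pics/z5.png

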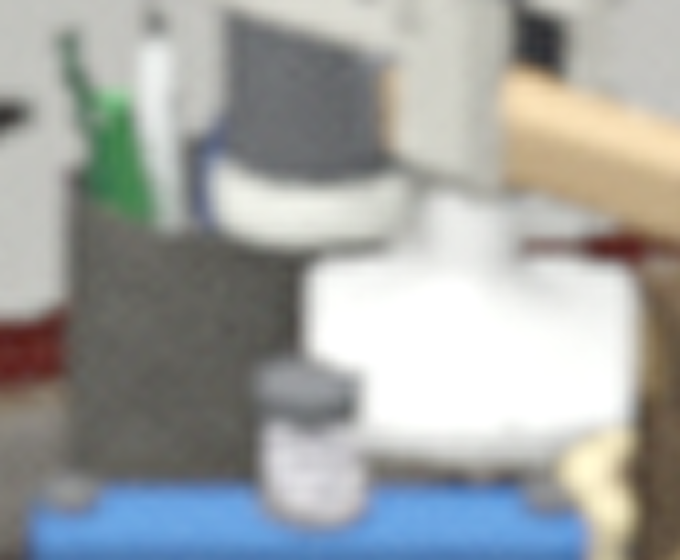

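Both are shifted equally (+22 px, a shared calibration bias), so the face is centred over the punch. Striking now, with the call ending at the bottom so I can read the state there.

```bash
python3 -m jog '[[[-1,0,0,0.025,0],[-1,0,0,0.065,0]]]'
python3 -m jog '[[[-1,0,0,-0.03,0],[-1,0,0,-0.065,0],[-1,0,0,-0.065,0],[-1,0,0,-0.065,0]]]'
python3 - <<'E'
from h import *
s=robot.read_camera("scene")[:,:,::-1][170:290,290:410]
cv2.imwrite("pics/s6.png",cv2.resize(s,None,fx=5,fy=5,interpolation=2))
E
```

```text
time: 9.32
tool_pos: [0.6276, 0.0127, 0.141]
tool_rot: [3.132, 0.006, 1.996]
contact_force: [3.8, -2.4, 7.9]
opening: 0.024
grip_force: 60.0
time: 9.65
tool_pos: [0.6256, 0.013, 0.2041]
tool_rot: [3.137, 0.003, 1.996]
contact_force: [0.2, 1.0, -3.3]
opening: 0.0233
grip_force: 59.9
```

View pics/s6.png

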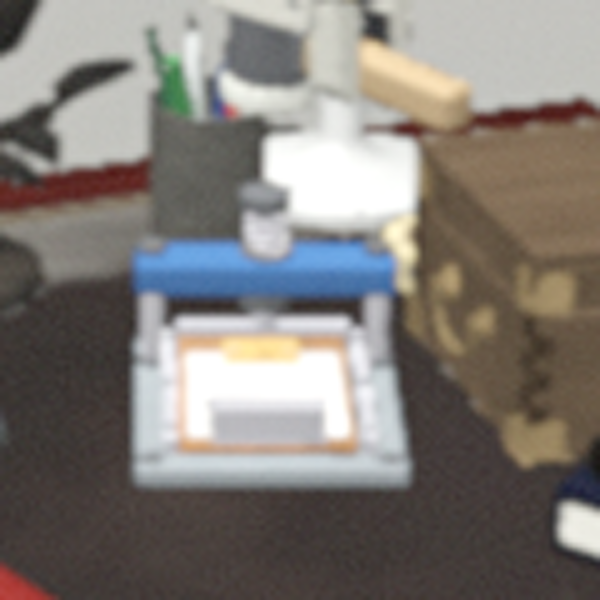

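The punch is back up at (265,215) and the clipboard is still home. The view doesn't show directly whether the cap is home, so I'll compare cap pixels numerically before and after the blow.

```bash
python3 - <<'E'
from h import *
a=cv2.resize(cv2.imread("pics/s4.png"),(150,150),interpolation=cv2.INTER_AREA).astype(int)
b=cv2.resize(cv2.imread("pics/s6.png"),(120,120),interpolation=cv2.INTER_AREA).astype(int)
P=[.5977,.0736]
for z in(.018,.021,.026,.0405): print(z,proj("scene",[*P,z])[0])
for v in range(227,244):
  print(v,*["%3d,%3d,%3d"%tuple(a[v-195,u-300][::-1]) for u in(340,342,344,346)]," | ",*["%3d,%3d,%3d"%tuple(b[v-170,u-290][::-1]) for u in(340,342,344,346)])
E
```

```text
0.018 [341.9698201  238.86093133]
0.021 [341.98740843 237.9322537 ]
0.026 [342.0167749  236.38168115]
0.0405 [342.10231124 231.86529506]
227  72,114,165  72,113,164  71,112,163  70,110,163  |   73,114,166  72,114,164  70,112,164  71,111,163
228  81,109,151  78,108,151  77,106,149  73,104,147  |   79,108,150  79,110,151  75,105,148  75,106,149
229  97,109,130  94,108,128  90,102,124  84, 97,120  |   97,110,129  95,106,127  88,101,122  82, 97,121
230 109,112,115 104,108,112 100,102,107  87, 91, 95  |  108,111,115 105,109,111  99,101,106  87, 89, 93
231 112,114,115 112,113,114 102,104,105  84, 83, 85  |  111,113,114 116,117,118 100,103,104  84, 83, 83
232 135,135,137 143,144,147 124,123,125 103,101,104  |  136,136,139 144,145,149 125,125,128 103,102,104
233 181,181,185 178,179,184 163,161,165 171,171,175  |  182,182,185 179,179,184 162,161,167 171,170,175
234 210,210,215 191,191,196 184,183,189 214,215,220  |  211,211,216 191,191,195 184,184,190 214,215,220
235 208,207,212 191,188,192 186,183,188 211,211,216  |  208,207,212 189,188,193 185,184,188 211,211,217
236 212,201,192 207,194,181 201,189,178 205,194,189  |  205,193,189 199,186,179 199,185,177 205,195,188
237 237,213,170 240,216,169 234,211,167 230,205,166  |  230,203,165 229,202,163 231,204,163 230,204,165
238 253,226,160 254,229,162 253,226,163 252,226,165  |  253,223,158 252,223,158 253,223,158 252,224,162
239 255,225,154 253,225,154 251,223,155 255,230,168  |  255,233,163 255,227,156 255,229,158 255,231,168
240 254,225,155 247,217,149 250,221,152 255,228,165  |  255,232,161 251,221,152 254,224,154 255,229,167
241 255,232,175 254,227,171 254,231,175 255,232,178  |  255,232,175 250,224,170 253,226,170 255,232,177
242 255,247,220 255,245,219 255,247,220 255,246,219  |  255,245,219 254,243,217 255,243,218 255,246,219
243 255,255,252 255,254,252 255,254,252 255,254,251  |  255,254,252 255,254,252 255,254,252 255,254,252
```

The cap pixels changed, so it moved, but the travel is uncertain. I'll give it one firmer blow and compare again.

```bash
python3 -m jog '[[[-1,0,0,0.0,0],[-1,0,0,0.03,0],[-1,0,0,0.07,0]]]'
python3 -m jog '[[[-1,0,0,-0.03,0],[-1,0,0,-0.07,0],[-1,0,0,-0.07,0],[-1,0,0,-0.07,0]]]'
python3 - <<'E'
from h import *
b=cv2.resize(cv2.imread("pics/s6.png"),(120,120),interpolation=cv2.INTER_AREA).astype(int)
f=robot.read_camera("scene"); cv2.imwrite("pics/s7.png",f[:,:,::-1]); c=f[170:290,290:410,::-1].astype(int)
D=np.abs(c-b).sum(2)
print(D[60:76,44:62]); print("bridge/punch rows",D[20:60,48:60].max(1))
for v in range(235,243): print(v,[tuple(c[v-170,u-290][::-1].tolist()) for u in(340,342,344,346)])
print(robot.observe()["tool_rot"])
E
```

```text
time: 9.95
tool_pos: [0.6264, 0.014, 0.134]
tool_rot: [3.135, 0.004, 1.997]
contact_force: [2.8, -0.2, 4.4]
opening: 0.0234
grip_force: 60.0
time: 10.28
tool_pos: [0.6252, 0.0142, 0.2031]
tool_rot: [3.139, 0.002, 1.997]
contact_force: [0.1, 0.9, -2.8]
opening: 0.0237
grip_force: 59.9
[[ 6 13 11  8  5  6  3  2  4  1  9  2  9  4  6  4  2 10]
 [ 3 15  2  3 10  7  2  2 15  4  2  3  3  2  8 10  4  2]
 [15 11 10  8  8  8  1  4  4  2  7  4 16 14  7  6  2  2]
 [ 4 10  8  5  2  4  4  1  4  6  2  2  2  2  3  4  9  2]
 [ 4  6  5  3  6  5  1  2  1  5  1  4  8  5  3  6  5  7]
 [ 1  2  2  2  1  1  2  1  1  6  2  4  7  2  3  2  1  2]
 [ 8  3  9  9  8  4  1  4  2  5  1  4  5  3  6  4  3  3]
 [ 4  2  1  1  2  7  3  3  2  1  3  3  4  3  3  4  5  0]
 [ 4  3  3  5  4  2  4  2  3  3  6  2  2  2  3  4  1  1]
 [ 1  0  1  2  2  2  4  0  3  2  0  1  4  1  5  3  1  4]
 [ 2  5  4  2  1  1  0  0  3  1  1  2  4  3  1  3  2  6]
 [ 1  2  7  5  4  1  7  2  3  2  1  3  3  5  2  3  1  4]
 [ 1  1  0  0  1  1  0  1  2  1  2  1  1  0  0  1  1  0]
 [ 0  2  4  4  4  4  4  4  4  3  3  4  3  4  4  2  0  0]
 [ 0  0  0  0  0 
[... 213 characters left out ...]
   9   9   9   9   9   9   8   7  11   9  10  10
  12  17  11  15]
235 [(208, 207, 214), (189, 188, 194), (184, 183, 188), (208, 209, 215)]
236 [(204, 193, 189), (198, 185, 179), (198, 185, 177), (204, 193, 190)]
237 [(230, 202, 163), (230, 202, 162), (231, 203, 161), (230, 203, 162)]
238 [(255, 225, 158), (252, 222, 156), (255, 226, 159), (254, 224, 162)]
239 [(255, 232, 160), (255, 225, 155), (255, 229, 158), (255, 232, 171)]
240 [(255, 232, 161), (252, 222, 153), (254, 224, 153), (255, 227, 165)]
241 [(255, 229, 171), (250, 223, 168), (254, 226, 170), (255, 231, 175)]
242 [(255, 245, 219), (255, 243, 218), (255, 244, 219), (255, 246, 220)]
[-3.14146492e+00  1.10310605e-04  1.99745036e+00]
```

```bash
python3 - <<'E'
from h import *
i=cv2.imread("pics/st5.png")[:,:399]
a=cv2.resize(i,(150,150),interpolation=cv2.INTER_AREA).astype(int)
c=cv2.imread("pics/s7.png")[150:300,280:430].astype(int)
b=cv2.resize(cv2.imread("pics/s6.png"),(120,120),interpolation=cv2.INTER_AREA).astype(int)
o=robot.observe();print(o["tool_pos"],o["qvel"].round(3),o["contact_force"])
for n,X in(("before",[.6242,.0129,.2015]),("now",o["tool_pos"])): print(n,proj("scene",X))
print("head bottom cols 335,343,350 ; handle cols 372,378 (grey)")
for v in range(172,202):
  g=lambda m,u,v0=150,u0=280:int(m[v-v0,u-u0].mean())
  print(v,[g(a,u) for u in(335,343,350)],[g(c,u) for u in(335,343,350)],[g(b,u,170,290) for u in(335,343,350)]," | ",[g(a,u) for u in(372,378)],[g(c,u) for u in(372,378)])
E
```

```text
[0.62412346 0.01438537 0.20140825] [ 0.002  0.021  0.037 -0.001 -0.    -0.001] [-0.295033   -0.24382215 -3.18507911]
before [[360.70773144 185.32117485]]
now [[360.45414305 185.18567008]]
head bottom cols 335,343,350 ; handle cols 372,378 (grey)
172 [194, 216, 202] [187, 215, 206] [176, 216, 207]  |  [180, 193] [177, 195]
173 [161, 215, 204] [169, 210, 210] [166, 204, 210]  |  [188, 194] [175, 195]
174 [134, 205, 205] [156, 184, 208] [164, 172, 207]  |  [193, 195] [177, 194]
175 [128, 173, 206] [137, 134, 198] [165, 127, 196]  |  [193, 193] [188, 194]
176 [128, 131, 203] [125, 105, 165] [164, 105, 169]  |  [192, 192] [193, 194]
177 [130, 108, 183] [126, 102, 137] [156, 104, 145]  |  [193, 193] [194, 195]
178 [129, 106, 166] [130, 101, 137] [137, 106, 137]  |  [194, 195] [192, 194]
179 [130, 108, 168] [133, 103, 137] [126, 104, 138]  |  [194, 193] [193, 194]
180 [129, 106, 168] [134, 102, 139] [125, 106, 137]  |  [191, 193] [193, 194]
181 [130, 108, 165] [154, 103, 141] [128, 104, 138]  |  [190, 193] [193, 192]
182 [124, 108, 161] [188, 100, 137] [127, 107, 136]  |  [199, 192] [197, 1
[... 758 characters left out ...]
 |  [157, 158] [167, 184]
193 [195, 225, 192] [120, 155, 194] [116, 161, 193]  |  [136, 156] [163, 165]
194 [149, 208, 181] [103, 131, 187] [102, 129, 186]  |  [95, 138] [149, 156]
195 [105, 164, 176] [92, 91, 175] [92, 96, 178]  |  [58, 110] [121, 151]
196 [88, 125, 199] [91, 105, 198] [90, 106, 200]  |  [68, 95] [88, 154]
197 [88, 159, 230] [89, 166, 232] [89, 162, 231]  |  [128, 109] [127, 140]
198 [90, 200, 242] [90, 204, 242] [90, 202, 242]  |  [183, 113] [185, 118]
199 [91, 215, 247] [93, 217, 246] [92, 216, 246]  |  [209, 110] [211, 109]
200 [91, 219, 252] [95, 219, 252] [93, 219, 252]  |  [217, 111] [219, 108]
201 [93, 220, 255] [91, 223, 255] [92, 221, 255]  |  [221, 110] [223, 111]
```

After the blows the head has turned up about 13° in the grip (head edge 5 px up, handle end 3 px down), so the cap may not be fully home. I'll stand the mallet down, grip nearer the head and strike once more.

```bash
python3 -m jog '[[[-1,-0.025,-0.018,0,0],[-1,-0.054,-0.039,0,0],[-1,-0.083,-0.06,0,0],[-1,-0.112,-0.081,0,0],[-1,-0.141,-0.102,0,0]]]'
python3 -m jog '[[[-1,-0.029,-0.021,0,0],[-1,-0.058,-0.042,0,0],[-1,-0.087,-0.063,0,0],[-1,-0.116,-0.085,0,0],[-1,-0.145,-0.105,0,0]]]'
python3 -m jog '[[[-1,0,0,0.035,0],[-1,0,0,0.07,0],[-1,0,0,0.105,0],[-1,0,0,0.135,0],[-1,0,0,0.155,0]]]'
python3 -m jog '[[[-1,0,0,0.006,0],[-1,0,0,0.011,0],[-1,0,0,0.014,0],[-1,0,0,0.016,0]]]'
```

```text
time: 10.75
tool_pos: [0.5883, -0.157, 0.1997]
tool_rot: [-3.139, -0.003, 1.998]
contact_force: [0.7, 0.4, -2.6]
opening: 0.0234
grip_force: 59.9
time: 11.17
tool_pos: [0.5526, -0.3326, 0.1996]
tool_rot: [-3.14, -0.003, 1.997]
contact_force: [1.4, 0.3, -2.3]
opening: 0.0237
grip_force: 59.9
time: 11.58
tool_pos: [0.5515, -0.3296, 0.0412]
tool_rot: [-3.138, -0.007, 1.997]
contact_force: [0.4, 0.4, -2.8]
opening: 0.0234
grip_force: 59.9
time: 11.92
tool_pos: [0.5549, -0.3317, 0.0315]
tool_rot: [3.141, 0.002, 1.998]
contact_force: [0.2, 0.2, -3.1]
opening: 0.0237
grip_force: 59.9
```

```bash
python3 -m jog '[[[-1,0,0,0.002,0],[-1,0,0,0.004,0],[-1,0,0,0.005,0],[-1,0,0,0.005,0]]]'
python3 -m jog '[[[-1,0,0,0.0015,0],[-1,0,0,0.003,0],[-1,0,0,0.003,0]]]'
```

```text
time: 12.25
tool_pos: [0.5545, -0.3315, 0.0261]
tool_rot: [3.141, 0.001, 1.998]
contact_force: [-1.4, -0.4, -1.9]
opening: 0.0233
grip_force: 59.9
time: 12.5
tool_pos: [0.5543, -0.3314, 0.0225]
tool_rot: [-3.142, -0.0, 1.998]
contact_force: [1.6, -0.3, -3.0]
opening: 0.0238
grip_force: 59.9
```

```bash
python3 -m jog '[[[-1,0,0,0.002,0],[-1,0,0,0.003,0],[-1,0,0,0.003,0]]]'
python3 -m jog '[[[-0.45,0,0,0,0],[-0.35,0,0,0,0],[-0.2,0,0,0,0],[0,0,0,0,0],[0.2,0,0,0,0]]]' 5
python3 -m jog '[[[0.2,0,0,0,0],[0.2,0,0,0,0],[0.2,0,0,0,0],[0.2,0,0,0,0]]]'
```

```text
time: 12.75
tool_pos: [0.5547, -0.3317, 0.0216]
tool_rot: [3.141, 0.001, 1.998]
contact_force: [-2.1, 2.2, 9.8]
opening: 0.0238
grip_force: 60.0
time: 13.17
tool_pos: [0.5544, -0.3314, 0.0195]
tool_rot: [-3.141, -0.0, 1.998]
contact_force: [0.4, -0.2, -0.4]
opening: 0.0452
grip_force: 0.0
time: 13.5
tool_pos: [0.5544, -0.3314, 0.0197]
tool_rot: [-3.142, -0.0, 1.998]
contact_force: [1.0, 0.3, 0.8]
opening: 0.0551
grip_force: 0.0
```

```bash
python3 - <<'E'
from h import *
f=cv2.imread("pics/s4.png"); a=cv2.resize(f,(150,150),interpolation=cv2.INTER_AREA).astype(int)
c=robot.read_camera("scene")[:,:,::-1]; cv2.imwrite("pics/s8.png",c); c=c[195:345,300:450].astype(int)
# handle-end (wood colour) & white face extents before grasp vs now
for m in(a,c):
  w=(m[:,:,2]-m[:,:,0]>60)&(m[:,:,2]>150); w[:95]=0; w[:,:90]=0
  v,u=np.nonzero(w); print("wood u",u.min(),u.max(),"v",v.min(),v.max(), "v mid at u=100,115:",[v[u==k].mean() if (u==k).any() else None for k in(100,110,118)])
  w=(m.min(2)>170); w[:108]=0;w[125:]=0;w[:,:58]=0;w[:,84:]=0; v,u=np.nonzero(w); print("face",len(v),[ (k,v[u==k].max()) for k in(63,68,73,78) if (u==k).any()])
o=robot.observe();print(o["tool_pos"],proj("scene",o["tool_pos"]),proj("scene",[.5531,-.3378,.0324]),o["opening"])
E
```

```text
wood u 95 149 v 95 117 v mid at u=100,115: [np.float64(107.0), np.float64(111.0), np.float64(114.0)]
face 123 [(63, np.int64(114)), (68, np.int64(117)), (73, np.int64(117)), (78, np.int64(116))]
wood u 90 149 v 99 115 v mid at u=100,115: [np.float64(106.5), np.float64(110.5), np.float64(111.0)]
face 175 [(63, np.int64(114)), (68, np.int64(115)), (73, np.int64(115)), (78, np.int64(115))]
[ 0.55439913 -0.33136989  0.01968866] [[392.92423925 307.42556196]] [[393.97891707 304.1686284 ]] 0.0549536954672939
```

The mallet stands flat again. I'll re-grip 15 mm nearer the head and a bit higher, and carry it back.

```bash
python3 -m jog '[[[0.2,0,0,-0.01,0],[0.2,0.007,0,-0.0185,0],[0.2,0.015,0,-0.0185,0],[0.2,0.015,0,-0.0185,0],[-0.2,0.015,0,-0.0185,0]]]' 10
python3 -m jog '[[[-0.5,0,0,0,0],[-1,0,0,0,0],[-1,0,0,0,0],[-1,0,0,0,0],[-1,0,0,0,0]]]' 60
python3 -m jog '[[[-1,0,0,0,0],[-1,0,0,0,0],[-1,0,0,-0.02,0],[-1,0,0,-0.05,0],[-1,0,0,-0.09,0]]]'
python3 -m jog '[[[-1,0,0,-0.03,0],[-1,0,0,-0.06,0],[-1,0,0,-0.08,0],[-1,0,0,-0.08,0]]]'
```

```text
time: 13.97
tool_pos: [0.5481, -0.3171, 0.0387]
tool_rot: [3.142, 0.0, 1.999]
contact_force: [-0.1, -0.6, -0.4]
opening: 0.0515
grip_force: 0.0
time: 14.38
tool_pos: [0.5482, -0.3179, 0.038]
tool_rot: [-3.141, -0.0, 1.998]
contact_force: [0.6, -0.1, -0.1]
opening: 0.0241
grip_force: 60.0
time: 14.8
tool_pos: [0.5464, -0.3165, 0.1258]
tool_rot: [-3.138, -0.007, 1.998]
contact_force: [1.5, 0.4, -3.6]
opening: 0.0236
grip_force: 60.0
time: 15.13
tool_pos: [0.5498, -0.3189, 0.2133]
tool_rot: [3.137, 0.008, 1.998]
contact_force: [0.5, -0.7, -2.0]
opening: 0.0233
grip_force: 60.0
```

```bash
python3 -m jog '[[[-1,0.025,0.018,0,0],[-1,0.054,0.039,0,0],[-1,0.083,0.06,0,0],[-1,0.112,0.081,0,0],[-1,0.141,0.102,0,0]]]'
python3 -m jog '[[[-1,0.029,0.021,0,0],[-1,0.058,0.042,0,0],[-1,0.087,0.063,0,0],[-1,0.116,0.085,0,0],[-1,0.135,0.098,0,0]]]'
python3 -m jog '[[[-1,0.006,0.005,0,0],[-1,0.009,0.007,0,0],[-1,0.009,0.007,0,0],[-1,0.009,0.007,0,0]]]'
python3 - <<'E'
from h import *
c=robot.read_camera("scene")[:,:,::-1]; cv2.imwrite("pics/s9.png",c)
o=robot.observe();print(o["tool_pos"])
c=c.astype(int)
for v in range(172,200): print(v,[int(c[v,u].mean()) for u in range(326,362,3)])
E
```

```text
time: 15.55
tool_pos: [0.5819, -0.1454, 0.2061]
tool_rot: [-3.139, -0.002, 1.997]
contact_force: [0.4, -0.4, -2.8]
opening: 0.0235
grip_force: 60.0
time: 15.97
tool_pos: [0.6154, 0.0199, 0.206]
tool_rot: [-3.139, -0.002, 2.0]
contact_force: [-0.3, -0.9, -2.3]
opening: 0.0232
grip_force: 60.0
time: 16.3
tool_pos: [0.6182, 0.0262, 0.2074]
tool_rot: [-3.14, 0.0, 1.997]
contact_force: [-0.3, -0.3, -2.5]
opening: 0.0234
grip_force: 60.0
[0.61830485 0.02585722 0.20767106]
172 [188, 189, 187, 140, 174, 193, 204, 187, 205, 197, 190, 120]
173 [187, 181, 188, 113, 132, 148, 173, 194, 206, 196, 190, 112]
174 [185, 165, 190, 110, 114, 112, 127, 193, 207, 193, 182, 81]
175 [186, 170, 189, 112, 115, 107, 103, 182, 206, 194, 176, 61]
176 [193, 198, 191, 113, 116, 113, 101, 176, 206, 195, 177, 65]
177 [201, 217, 188, 112, 114, 111, 105, 174, 206, 196, 180, 114]
178 [204, 225, 186, 111, 114, 111, 101, 172, 208, 196, 185, 175]
179 [206, 223, 188, 113, 112, 111, 100, 168, 205, 196, 184, 208]
180 [203, 220, 187, 112, 114, 108, 102, 168, 206, 197, 182, 218]
181 [196, 213, 188, 112, 112, 110, 101, 168, 20
[... 458 characters left out ...]
5, 185, 166]
189 [96, 189, 174, 237, 195, 183, 177, 181, 189, 197, 218, 195]
190 [94, 180, 170, 241, 238, 229, 221, 212, 193, 197, 229, 216]
191 [93, 175, 157, 234, 241, 234, 225, 215, 188, 197, 231, 223]
192 [99, 167, 143, 225, 233, 227, 220, 209, 181, 196, 232, 223]
193 [107, 157, 128, 201, 219, 221, 214, 200, 180, 198, 233, 224]
194 [107, 128, 107, 147, 184, 203, 187, 164, 182, 198, 234, 224]
195 [103, 101, 94, 95, 120, 148, 135, 121, 176, 206, 233, 224]
196 [102, 98, 90, 89, 87, 86, 139, 165, 198, 218, 234, 224]
197 [103, 100, 94, 92, 87, 76, 201, 226, 231, 233, 237, 226]
198 [97, 98, 93, 87, 87, 83, 236, 244, 242, 243, 247, 232]
199 [92, 95, 97, 95, 87, 82, 245, 249, 246, 252, 255, 240]
```

```bash
python3 -m jog '[[[-1,0,0,0.028,0],[-1,0,0,0.068,0]]]'
python3 -m jog '[[[-1,0,0,-0.03,0],[-1,0,0,-0.068,0],[-1,0,0,-0.068,0],[-1,0,0,-0.068,0]]]'
python3 - <<'E'
from h import *
b=cv2.imread("pics/s9.png").astype(int)
f=robot.read_camera("scene")[:,:,::-1]; cv2.imwrite("pics/s10.png",f); c=f.astype(int)
print(np.abs(c-b).sum(2)[230:246,334:352])
print(robot.observe()["tool_pos"])
for v in range(178,197): print(v,[int(c[v,u].mean()) for u in range(326,362,3)])
E
```

```text
time: 16.52
tool_pos: [0.6216, 0.0255, 0.1439]
tool_rot: [3.132, 0.006, 1.996]
contact_force: [4.5, -6.1, 28.8]
opening: 0.0235
grip_force: 60.0
time: 16.85
tool_pos: [0.6199, 0.0257, 0.2107]
tool_rot: [3.137, 0.003, 1.996]
contact_force: [-0.5, -0.3, -2.8]
opening: 0.0236
grip_force: 59.9
[[ 4  8  2  9  1  3  3  9  3  4  4  5  5  5 16 16  3  6]
 [18  3  2  6  6  5  7  3  6  2  3  4  2  6  0  2  2 11]
 [ 3  3  2  8  6  3  8  2  2  8  6  3  5  4  4  2  7 10]
 [ 2  6  5  4  1  2  4  0  3 10  2  2  1  3  5  1  2  4]
 [ 2  0  0  1  4  5  0  2  2  5  4  2  1  9  1  4  2  3]
 [ 1  2  1  5  2  1  4  4  2  4  5  2  3  3  1  6  3  2]
 [ 1  0  1  2  2  2  3  1  4  1  7  2  1  2  6  1  4  4]
 [ 4  1  1  3  3  3  1  1  3  0  6  2  1  1  3  4  1  2]
 [ 7  1  2  4  2  3  1  1  3  0  2  3  2  1  7  3  3  1]
 [ 3  2  2  1  1  2  3  3  4  0  0  2  2  1  1  3  2  1]
 [ 1  1  3  2  3  1  2  2  2  1  2  2  0  1  1  3  1  0]
 [ 1  0  0  4  1  1  0  3  3  3  3  1  0  1  1  1  1  0]
 [ 1  2  0  0  3  1  1  0  1  0  1  4  1  1  3  1  0  0]
 [ 0  0  0  0  0  0  0  0  0  0  0  0  1  0  0  0  0  0]
 [ 0  0  0 
[... 655 characters left out ...]

186 [122, 203, 159, 234, 228, 212, 177, 187, 191, 167, 171, 154]
187 [115, 202, 138, 227, 231, 224, 210, 206, 186, 189, 188, 167]
188 [104, 197, 112, 206, 225, 220, 214, 206, 175, 198, 218, 197]
189 [96, 191, 100, 166, 214, 214, 213, 199, 178, 199, 230, 215]
190 [92, 180, 99, 128, 208, 206, 205, 189, 188, 197, 230, 222]
191 [92, 175, 101, 116, 203, 178, 194, 192, 193, 195, 230, 222]
192 [100, 169, 114, 121, 185, 132, 188, 194, 194, 197, 232, 223]
193 [109, 160, 124, 118, 136, 91, 183, 190, 194, 198, 234, 226]
194 [107, 127, 107, 101, 93, 76, 156, 173, 186, 199, 234, 225]
195 [103, 102, 95, 92, 80, 78, 113, 130, 178, 205, 234, 224]
196 [105, 101, 94, 92, 85, 78, 141, 164, 198, 219, 234, 224]
```

28.8 N on the punch at its stop and the cap image is unchanged, so the rivet is home and the punch is up again. Now I'll stand the mallet back on the desk.

```bash
python3 -m jog '[[[-1,-0.025,-0.018,0,0],[-1,-0.054,-0.039,0,0],[-1,-0.083,-0.06,0,0],[-1,-0.112,-0.081,0,0],[-1,-0.141,-0.102,0,0]]]'
python3 -m jog '[[[-1,-0.029,-0.021,0,0],[-1,-0.058,-0.042,0,0],[-1,-0.087,-0.063,0,0],[-1,-0.116,-0.085,0,0],[-1,-0.144,-0.105,0,0]]]'
python3 -m jog '[[[-1,0,0,0.035,0],[-1,0,0,0.07,0],[-1,0,0,0.105,0],[-1,0,0,0.135,0],[-1,0,0,0.155,0]]]'
python3 -m jog '[[[-1,0,0,0.007,0],[-1,0,0,0.012,0],[-1,0,0,0.016,0],[-1,0,0,0.016,0]]]'
python3 -m jog '[[[-1,0,0,0.0015,0],[-1,0,0,0.003,0],[-1,0,0,0.003,0]]]'
```

```text
time: 17.32
tool_pos: [0.5826, -0.145, 0.2068]
tool_rot: [-3.14, -0.002, 1.997]
contact_force: [0.8, 0.2, -3.2]
opening: 0.0239
grip_force: 59.9
time: 17.73
tool_pos: [0.5463, -0.3198, 0.2068]
tool_rot: [-3.14, -0.002, 1.996]
contact_force: [1.3, -0.5, -2.6]
opening: 0.0236
grip_force: 59.9
time: 18.15
tool_pos: [0.5453, -0.3169, 0.0484]
tool_rot: [-3.138, -0.006, 1.996]
contact_force: [-0.1, -0.4, -2.6]
opening: 0.0236
grip_force: 59.9
time: 18.48
tool_pos: [0.5483, -0.3181, 0.0376]
tool_rot: [3.141, 0.001, 1.998]
contact_force: [0.3, -0.3, -1.8]
opening: 0.0238
grip_force: 59.9
time: 18.73
tool_pos: [0.5485, -0.3179, 0.035]
tool_rot: [3.141, 0.001, 1.998]
contact_force: [-0.9, 0.5, -3.0]
opening: 0.0236
grip_force: 59.9
```

```bash
python3 -m jog '[[[-1,0,0,0.0015,0],[-1,0,0,0.002,0],[-1,0,0,0.002,0]]]'
python3 -m jog '[[[-1,0,0,0.0015,0],[-1,0,0,0.002,0],[-1,0,0,0.002,0]]]'
```

```text
time: 18.98
tool_pos: [0.5482, -0.3177, 0.0323]
tool_rot: [-3.142, 0.0, 1.998]
contact_force: [-0.9, 0.0, -2.0]
opening: 0.0234
grip_force: 59.9
time: 19.23
tool_pos: [0.5485, -0.318, 0.0314]
tool_rot: [3.141, 0.001, 1.998]
contact_force: [-1.5, 1.7, 5.5]
opening: 0.0235
grip_force: 59.9
```

Contact. Release, let it settle, then withdraw straight up.

```bash
python3 -m jog '[[[-0.45,0,0,0,0],[-0.35,0,0,0,0],[-0.2,0,0,0,0],[0,0,0,0,0],[0.2,0,0,0,0]]]' 5
python3 -m jog '[[[0.4,0,0,0,0],[0.4,0,0,0,0],[0.4,0,0,-0.01,0],[0.4,0,0,-0.03,0],[0.4,0,0,-0.06,0]]]'
python3 -m jog '[[[0.4,0,0,-0.035,0],[0.4,0,0,-0.07,0],[0.4,0,0,-0.105,0],[0.4,0,0,-0.14,0],[0.4,0,0,-0.14,0]]]'
python3 - <<'E'
from h import *
c=robot.read_camera("scene")[:,:,::-1]; cv2.imwrite("pics/s11.png",c)
a=cv2.imread("pics/scene0.png").astype(int); c=c.astype(int)
def st(m):
  w=(m[:,:,2]-m[:,:,0]>60)&(m[:,:,2]>150); w[:285]=0;w[330:]=0;w[:,:384]=0;w[:,440:]=0; v,u=np.nonzero(w)
  print("wood u",u.min(),u.max(),"v",v.min(),v.max(),"slope",np.polyfit(u,v,1))
  w=(m.min(2)>150)&(m.max(2)-m.min(2)<40); w[:265]=0;w[320:]=0;w[:,:358]=0;w[:,392:]=0
  n,l,s,k=cv2.connectedComponentsWithStats(w.astype(np.uint8)); print([ (x[:5].tolist(),y.round(1).tolist()) for x,y in zip(s[1:],k[1:]) if x[4]>40])
st(a);st(c)
s6=cv2.resize(cv2.imread("pics/s6.png"),(120,120),interpolation=cv2.INTER_AREA).astype(int)
print("setter/punch diff max",np.abs(c[205:290,310:380]-s6[35:120,20:90]).sum(2).max())
D=np.abs(c-a).sum(2)
for n,r in dict(ink=(255,285,398,430),bell=(268,306,446,476),stapler=(272,318,272,322),magn=(310,360,235,275)).items(): print(n,(D[r[0]:r[1],r[2]:r[3]]>60).mean())
o=robot.observe();print(o["tool_pos"],o["opening"])
E
```

```text
time: 19.65
tool_pos: [0.5482, -0.3177, 0.0301]
tool_rot: [-3.142, 0.0, 1.998]
contact_force: [-0.1, -0.2, -0.6]
opening: 0.0453
grip_force: 0.0
time: 20.07
tool_pos: [0.5468, -0.3168, 0.0889]
tool_rot: [-3.139, -0.005, 1.998]
contact_force: [1.3, -0.5, -0.4]
opening: 0.0642
grip_force: 0.0
time: 20.48
tool_pos: [0.5506, -0.3194, 0.2396]
tool_rot: [3.135, 0.013, 1.998]
contact_force: [0.1, -0.3, 1.0]
opening: 0.0644
grip_force: 0.0
wood u 384 422 v 293 312 slope [  0.37056922 153.17291982]
[([362, 273, 24, 17, 337], [373.3, 281.0]), ([361, 303, 23, 11, 135], [371.5, 308.7])]
wood u 384 416 v 291 310 slope [  0.42139987 132.6799858 ]
[([358, 271, 24, 16, 327], [369.4, 278.4]), ([358, 300, 22, 11, 137], [367.9, 305.8])]
setter/punch diff max 599
ink 0.0
bell 0.0
stapler 0.17391304347826086
magn 0.0
[ 0.54973085 -0.31881116  0.23592284] 0.06438223652358344
```

```bash
python3 - <<'E'
from h import *
c=cv2.imread("pics/s11.png").astype(int)
s6=cv2.resize(cv2.imread("pics/s6.png"),(120,120),interpolation=cv2.INTER_AREA).astype(int)
D=np.abs(c[205:290,310:380]-s6[35:120,20:90]).sum(2)>90
v,u=np.nonzero(D);print(D.sum(),u.min()+310,u.max()+310,v.min()+205,v.max()+205, "punch/cap region",D[:40,:40].sum())
s2=cv2.imread("pics/s2.png");s2=cv2.resize(s2,(150,130),interpolation=cv2.INTER_AREA).astype(int)
D=np.abs(c[195:325,270:420]-s2).sum(2)>90; print("stapler",D[80:125,0:55].sum())
E
```

```text
543 357 379 205 289 punch/cap region 0
stapler 0
```

```bash
python3 -c "
from cell import robot
print(robot.hand_in())"
```

```text
the job is handed in; nothing more can be done
None
```

The job is handed in: the clipboard is against the stop, the rivet is judged home from a 29 N blow and an unchanged camera image (not measured directly), the punch is back up, and the mallet stands on its face off the setter; it took three blows because the mallet turned in the grip on the first two.

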